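Cover the parts carousel and shut its lock slide

TASK

Close up the green parts carousel for carrying: first push its lock slide outward, away from the drum, fully to its end stop. Then set the loose cover on the drum's rim, lowering it gently rather than dropping it, so that it sits seated and level, and finally push the lock slide fully inward to its other end stop so that its tongue holds the cover. Leave the cassette, the dental pick and the nut driver where they lie.

Things in the scene. Friction and masses are not known exactly. Their poses are not given: they have to be found in the camera images.
- carousel: Green steel parts carousel, fixed. Origin: centre of its underside on the desk; z up. Round base 190 mm across, 25 mm high; on it an open round drum, 150 mm outside and 142 mm inside diameter, rim 85 mm above the desk, chips in pockets below 60 mm. The lock slide is on its own +y side, the hand crank on its own +x side.
- lock_base (a point): Centre of the top of the green pedestal (58 mm wide in carousel x, 80 mm long in y, top 92 mm above the desk, centre 131 mm from the drum's axis) on which the lock slide runs, between two steel cheeks 58 mm apart and 100 mm high. A steel stop bar 97 mm high crosses it 151 to 159 mm from the axis.
- crank_hub (a point): Hub of the chrome hand crank, 120 mm from the drum's axis along the carousel's +x, 52 mm high. The crank's arm and handle reach 42 mm from the hub and out to 165 mm from the drum's axis. Not needed.
- drum_rim (a point): Centre of the drum's open mouth, in the plane of the rim, 85 mm above the desk. Same axes as the carousel.
- lock (a joint): Travel of the lock slide in m: 0 = fully outward (open, away from the drum) at its outer end stop, 0.045 = fully inward (locked) at its inner end stop. It moves along the carousel's own y axis (inward = -y), with about 3 N of friction, and stays where it is left.
- lock_tab (a point): Centre of the lock slide's upright steel thumb tab, 50 mm wide (carousel x), 12 mm thick (y), 94 to 128 mm above the desk (this point at 115). 143 mm from the drum's axis at joint 0, 98 mm at 0.045. From the tab's foot a flat tongue, 30 mm wide, top 98 mm above the desk, reaches 45 mm inward; locked, it lies about 4 mm over the seated cover's flange. Push the tab's inner or outer face.
- cover: Loose round aluminium cover, 0.28 kg. Origin: centre of its underside, z up. From below: a tapered plug 8 mm deep, 122 mm across at the bottom and 134 mm at the top, that goes into the drum's mouth; a flat flange 160 mm across, 8 to 12 mm above the origin; an amber bakelite knob, a plain upright cylinder 28 mm across, 12 to 44 mm above the origin, at the centre.
- cover_seat (a point): Centre of the underside of the cover's flange (8 mm above the cover's origin); it coincides with drum_rim when the cover is seated.
- cover_knob (a point): Middle of the cover's knob, 28 mm above the cover's origin.
- cassette: Clear plastic data cassette lying flat, 64 x 100 x 10 mm, origin centre of its underside. Bystander.
- dental_pick: Stainless dental pick, 156 mm long along its x, 8 mm high, origin under its middle. Bystander.
- nut_driver: Nut driver with amber handle and chrome shank, about 180 mm long along its x (handle to -x), 24 mm wide, origin under its middle. Bystander.
Not all that is in view belongs to the job. There is more than one size of the cover; the job needs the middle-sized.

How it is judged:
By the outcome, as a careful person would: the job done as asked, in the order asked, and still so for the second after the job is handed in, with the robot touching nothing.
It also fails if it takes over 59 s, if anything falls off the work surface, if the arm or the gripper's body presses on something with over 40 N, if the wrist force passes 120 N, or if a joint passes its speed limit or range.

ROBOT

A 6-joint arm with a two-finger parallel gripper is mounted at the origin on the work surface. World frame = base frame: x ahead of the robot, y to its left, z up, the work surface at z = 0. Lengths are in mm, angles in rad, forces in N, time in s.
With the tool pointing down it reaches from about 400 to 925 mm from the base axis. Payload 12.5 kg.
Tool frame: the origin (TCP) lies where the fingers leave the gripper's body, on its centre line; the fingertips stand 78 mm ahead of it and the grasp point (between the pads) lies 59 mm ahead of it (env.tip_extent is the distance from the TCP to the fingertips, in mm); z points along the fingers, y is the direction in which the jaws open and shut (so a half turn about z gives the same grasp; the last joint's range is limited). The gripper opens to 95 mm and grips with 3 to 60 N. Pads are 20 mm wide; open, the fingers measure 119 mm over their backs; the gripper's body (75 mm by 180 mm) begins 59 mm behind the grasp point.
Start: joints at [1.239, 0.491, 1.559, -0, 1.092, -0.106], TCP at [139.908, 609.15, 292.261] pointing down, gripper open.
Joint ranges: [-3.1, 3.1], [-0.84, 2.19], [0.05, 2.79], [-1.13, 4.28], [0.06, 2.93], [-2.69, 2.69]. Speed limits (rad/s): [2.22, 2.22, 2.79, 3.14, 3.14, 3.14].

INTERFACE

Orientations are given as [roll, pitch, yaw] about the fixed x, y, z axes, in that order (R = Rz(yaw) Ry(pitch) Rx(roll)).
In Python, from cell import env gives the robot as it stands. The module is installed in compiled form; this text tells all that it offers.
- The arm moves only by the tool play_rows, never from a script. Its argument "targets" is a list of rows, each an object with "linear": the shift along the tool's x, y, z in mm, a list of three; "turn": the turn about the tool's z in rad. A call has 1 to 20 rows; each row is the pose to reach, as a shift and turn from the pose commanded when the call began, along the tool's axes at that moment; what a row does not reach only later rows make up. A row lasts 1/8 s, in which the tool goes at most 62.5 mm and 10.7 degrees, less where a joint would pass 70% of its speed; a pose out of reach is approached as far as the arm can. A call with a gripper value outside its range is refused whole. "hand" is the finger opening in mm, from 0 to 95.1, set as the call begins (left out, the last holds). The fingers move at their own pace and stop on an object; the grip force is fixed at half the most. Time passes only in rows, so rows that repeat a pose let the fingers close. It gives the time, the measured TCP pose, the force and the opening at its end, in the units of the state.
- env.state(): the state, without advancing time (a new reading comes with each control period).
- env.read_camera(name): name is "side" or "top"; returns (picture, depth): 420x560x3 uint8, red, green, blue; 420x560 float32, mm along the optical axis (not along the pixel's ray), 0 where there is no reading.
- env.camera_params(name): a dict with "fx", "fy", "cx", "cy" (pixels), "R" (3x3) and "t" (3): a world point X has camera coordinates R X + t. Camera axes: x right, y down, z forward; pixel columns grow to the right and rows downward; lengths in mm; the calibration is good to about 2 mm. A picture is of the moment at which its call begins. camera_params takes no time and is no camera call.
- env.job_done(): hands the job in, once; it reports no verdict.
The state is a dict: "t": time; "joints": joint angles; "qvel": joint speeds; "tau": joint torques, N m; "eef_pos": TCP position; "tcp_rot": TCP orientation; "ft_force": force on the tool from outside, world axes, zero at the start; "moment": the same for the moment, N m; "opening": opening from 0.0 (shut) to 1.0 (fully open).
Only numpy, scipy, OpenCV 4.12 (cv2) and the standard library are available. Lean on these libraries where they do the work, as an engineer would, in place of code of your own. Each camera call takes 0.05 s, during which the arm holds its last target.

## Working session

There is one attempt and no reset: what is moved stays moved. The work goes in short steps, Python scripts to look and compute and a tool call to move; the robot and the scene stay as the last step left them, time stands still between calls to the robot, and variables do not carry over. Pictures are saved under pics/ and viewed, and the job is handed in when it is done.

Besides the shell and the picture viewer there is one more tool, called after "Emit:" as name(argument=value, ...), one argument or row to a line, values as JSON. play_rows: Moves the arm, as the interface text tells. Its arguments: {"type":"object","properties":{"targets":{"type":"array","items":{"type":"object","properties":{"linear":{"type":"array","items":{"type":"number"}},"turn":{"type":"number"}}}},"hand":{"type":"number"}},"required":["targets"]}

```bash
mkdir -p pics
python3 - <<'E'
from cell import env
import cv2, numpy as np
print(env.state(), env.tip_extent)
for n in ("side","top"):
    p,d=env.read_camera(n); cv2.imwrite(f"pics/{n}0.png",p[:,:,::-1]); np.savez(f"{n}0.npz",p=p,d=d)
    print(n,env.camera_params(n))
E
```

```text
{'t': 0.0, 'joints': array([ 1.23941296e+00,  4.91554168e-01,  1.55946104e+00,  1.00447404e-05,
        1.09169090e+00, -1.05615463e-01]), 'qvel': array([-5.68021177e-05, -4.66743683e-04, -7.28513514e-04, -6.31242127e-05,
        2.46882223e-04,  1.30940122e-03]), 'tau': array([-1.03343998e-03, -6.12629914e+01, -2.58183807e+01,  6.92420569e-02,
        4.81976126e-02, -1.18487928e-04]), 'eef_pos': array([139.84206858, 608.98896015, 291.66105651]), 'tcp_rot': array([-3.14048634e+00, -1.26238328e-04,  2.91582004e+00]), 'ft_force': array([-0.71561262, -0.22537487,  0.67806103]), 'moment': array([ 0.00869875, -0.003749  ,  0.04710926]), 'opening': 0.9982493374755632} 77.60000000000001
side {'fx': 525.7100522048015, 'fy': 525.7100522048015, 'cx': 277.7793259717496, 'cy': 209.22898343024838, 'R': array([[-0.96127601, -0.27542457, -0.00947303],
       [-0.17640277,  0.64135586, -0.74668917],
       [ 0.21173212, -0.71610332, -0.66510566]]), 't': array([ 515.11904753,  218.49679514, 1412.26166848])}
top {'fx': 400.7634590894986, 'fy': 400.7634590894986, 'cx': 279.0037911481482, 'cy': 207.16451612465517, 'R': array([[ 0.02484349, -0.99968327, -0.00402026],
       [-0.99441151, -0.02429931, -0.10273897],
       [ 0.10260874,  0.00655019, -0.99470023]]), 't': array([ -55.02076125,  536.78352093, 1307.19094899])}
```

View pics/side0.png

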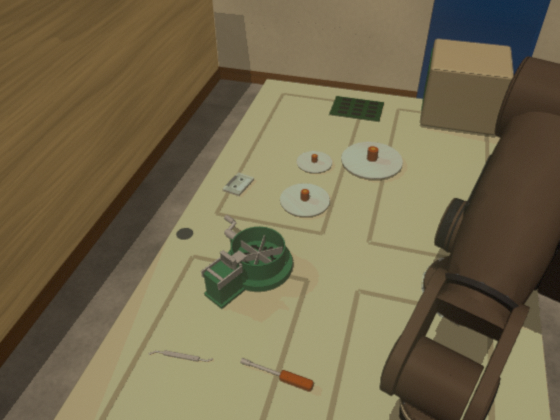

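View pics/top0.png

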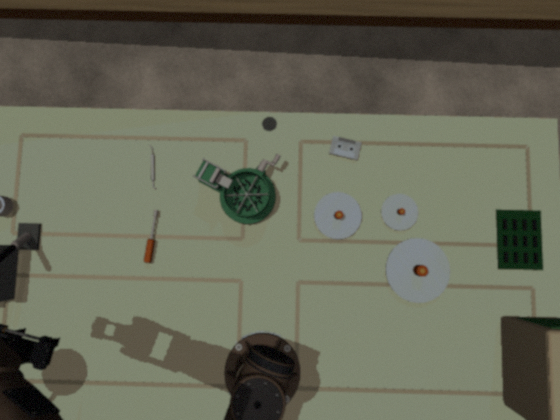

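```bash
cat > h.py <<'E'
import numpy as np, cv2
from cell import env
def ray(n,u,v,z):
    c=env.camera_params(n);R,t=c['R'],c['t']
    d=R.T@np.array([(u-c['cx'])/c['fx'],(v-c['cy'])/c['fy'],1]);o=-R.T@t
    return o+d*(z-o[2])/d[2]
def cloud(n,d):
    c=env.camera_params(n);R,t=c['R'],c['t']
    v,u=np.mgrid[:d.shape[0],:d.shape[1]]
    X=np.stack([(u-c['cx'])/c['fx']*d,(v-c['cy'])/c['fy']*d,d],-1)
    return (X-t)@R
def proj(n,X):
    c=env.camera_params(n);x=c['R']@X+c['t'];return c['fx']*x[0]/x[2]+c['cx'],c['fy']*x[1]/x[2]+c['cy']
def circ(P):
    A=np.c_[2*P[:,:2],np.ones(len(P))];s=np.linalg.lstsq(A,(P[:,:2]**2).sum(1),rcond=None)[0]
    return s[:2],np.sqrt(s[2]+s[0]**2+s[1]**2)
E
python3 - <<'E'
from h import *
for n in("top","side"):
    z=np.load(n+"0.npz");p=z['p'];d=z['d'];W=cloud(n,d)
    hsv=cv2.cvtColor(p,cv2.COLOR_RGB2HSV)
    print(n,'table z',np.median(W[200:300,:,2][d[200:300]>0]))
    # covers: low-saturation bright
    m=((hsv[...,1]<45)&(hsv[...,2]>120)).astype(np.uint8)
    for c in cv2.findContours(m,cv2.RETR_EXTERNAL,cv2.CHAIN_APPROX_NONE)[0]:
        if cv2.contourArea(c)>500:
            P=np.array([ray(n,u,v,12) for u,v in c[:,0]]);P2=cv2.convexHull(P[:,:2].astype(np.float32))[:,0]
            print('white',c[:,0].mean(0),circ(P2))
    m=((hsv[...,0]<14)&(hsv[...,1]>170)&(hsv[...,2]>110)).astype(np.uint8)
    k,l,s,c=cv2.connectedComponentsWithStats(m)
    for i in range(1,k):
        if s[i,4]>15: print('amber',s[i],c[i],ray(n,*c[i],44),np.percentile(W[l==i][:,2],[5,50,95]))
    m=((hsv[...,0]>55)&(hsv[...,0]<90)&(hsv[...,1]>110))
    rim=m&(abs(W[...,2]-85)<4); 
    print('rim',rim.sum(), circ(W[rim]))
    hi=(W[...,2]>105)&(W[...,2]<135)&(abs(W[...,0]-580)<150)&(abs(W[...,1]-70)<200)&(d>0)
    print('hi',hi.sum(),W[hi].mean(0) if hi.any() else 0)
    if n=='top':
        v,u=np.where(hi);print(u.min(),u.max(),v.min(),v.max())
p=np.load("top0.npz")['p'];s=np.load("side0.npz")['p']
a=cv2.resize(p[140:240,180:300],None,fx=5,fy=5,interpolation=cv2.INTER_CUBIC)
cv2.imwrite("pics/topz.png",a[:,:,::-1])
a=cv2.resize(s[200:320,180:320],None,fx=5,fy=5,interpolation=cv2.INTER_CUBIC)
cv2.imwrite("pics/sidez.png",a[:,:,::-1])
E
```

```text
top table z 0.7018793320431267
white [399.37062937 406.8951049 ] (array([-156.37565317, -439.03227013]), np.float64(269.6831454894279))
white [143.10969388 403.2372449 ] (array([-181.64752802,  374.97553683]), np.float64(254.98290515831548))
white [122.32489451 325.89451477] (array([250.1704874 , 449.50231333]), np.float64(368.190333162589))
white [  8.03571429 167.4       ] (array([650.76259321, 875.30461741]), np.float64(90.19750067595372))
white [136.35117493 188.69451697] (array([620.2097015 , 469.44579755]), np.float64(348.50375327740426))Traceback (most recent call last):
  File "<stdin>", line 10, in <module>
  File "h.py", line 4, in ray
    c=env.camera_params(n);R,t=c['R'],c['t']
ValueError: time passes only in moves, steps and waits
```

Run:
```python
from h import *
d=np.load("top0.npz")['d'];W=cloud("top",d)
np.set_printoptions(linewidth=250)
print(W[150:215:2,190:285:4,2].astype(int))
```

```text
[[   1   -3    0   -4    2    0   -1   -7    2   -5    0   -1   -5    3    0   -1   -1    3    0    1   -3    1   -6    0]
 [   0   -2    3    1    0   -1    4   -3    0    4   -1   -1   -3    0    2    0    0   -2    2   -2    2   -1    1    4]
 [   3    3    0   -1    3   -2    1   -2    4   -1    0    2    0    2   -2    2    3    0    1    0    2   -1   74    2]
 [  -2    1   -3    0    0    0   -2    3    3    0   -6   -3    0    1    0   -4    2    1    0    0    0    0   75    0]
 [   4    5   -1   -2   -1    1    0    0    0    0    0    1    1    0    3    4   -2    1    0    0   -1    0   71    0]
 [  -3    1    1   -1   99    0    1   -2   -1   -5   -4    4    5    2   -2   -1    2   -3    2   65    0   75   75    0]
 [  -3   -4   -3   -3   92  103    1    1    0   -2    1   -4   -1    0    2    1    4    2   63   63   66   77   -4   -2]
 [  -1    0   -1   92   96   91   97   -1    4    0   -1    0    1   -6    0   -1    1    4   60   62   64   70   -8   -1]
 [  -4   -5    0   91   99   91   94  108    0    0    0    4   -1    2    4   -1   -3    0   64   55    0    1    2
[... 2259 characters left out ...]
 -6   26   84   32   38   32   54   28   32   28   30   27   86   27   24   -3   -2]
 [   5    2   -4    5 1355    5    2    0   26   21   35   31   26   35   35   36   59   27   32   60   25    9    0    1]
 [   0    0    1    2    3   -1    1    1    0   24   55   29   28   34   29   33   28   31   30   25   21   -1    4   -2]
 [   2    0    0    0   -1    3   -1    0   -3   21   87   32   57   26   36   37   25   29   80   25   25    5    2   -4]
 [   1    2    6    0   -1    2   -2    2    4   25   23   90   43   31   32   33   33   88   35   25   26    6   -3    3]
 [   0   -3    0    0    2   -2    2    2   -3    3   25   28   88   31   31   30   86   56   27   24    3    0    2   -2]]
```

```bash
python3 - <<'E'
s=open('h.py').read()
s=s.replace("def ray","CP={n:env.camera_params(n) for n in ('top','side')}\ndef ray",1).replace("c=env.camera_params(n)","c=CP[n]")
open('h.py','w').write(s)
E
cat > m.py <<'E'
from h import *
np.set_printoptions(precision=1,suppress=True)
for n in("top","side"):
    z=np.load(n+"0.npz");p=z['p'];d=z['d'];W=cloud(n,d)
    hsv=cv2.cvtColor(p,cv2.COLOR_RGB2HSV)
    X,Y,Z=W[...,0],W[...,1],W[...,2]
    m=((hsv[...,1]<45)&(hsv[...,2]>100)&(X>350)&(X<700)&(Y<0)&(d>0)).astype(np.uint8)
    for c in cv2.findContours(m,cv2.RETR_EXTERNAL,cv2.CHAIN_APPROX_NONE)[0]:
        if cv2.contourArea(c)>300:
            P=np.array([ray(n,u,v,12) for u,v in c[:,0]]);P2=cv2.convexHull(P[:,:2].astype(np.float32))[:,0]
            print('white',c[:,0].mean(0),circ(P2))
    m=((hsv[...,0]<14)&(hsv[...,1]>150)&(hsv[...,2]>90)&(X>300)&(d>0)).astype(np.uint8)
    k,l,s,c=cv2.connectedComponentsWithStats(m)
    for i in range(1,k):
        if s[i,4]>10: print('amber',s[i],c[i],W[l==i].mean(0),ray(n,*c[i],44),np.percentile(W[l==i][:,2],[5,50,95]))
    near=(d>0)&(X>480)&(X<720)&(Y>-20)&(Y<230)
    rim=near&(abs(Z-86)<5)&(((hsv[...,0]>50)&(hsv[...,0]<95)&(hsv[...,1]>90)))
    P=W[rim]; 
    for _ in range(4):
        c,r=circ(P); e=abs(np.hypot(*(P[:,:2]-c).T)-r);P=P[e<max(4,np.median(e)*2)]
    print('rim',len(P),c,r,P[:,2].mean())
    tab=near&(Z>110)&(Z<140); T=W[tab];print('tab',len(T),T.mean(0),cv2.minAreaRect(T[:,:2].astype(np.float32)), cv2.minAreaRect(T[T[:,2]>123][:,:2].astype(np.float32)))
    t=T.mean(0)[:2]-c;print('tab rel',np.hypot(*t),np.degrees(np.arctan2(t[1],t[0])))
    pd=near&(abs(Z-93)<5)&(np.hypot(X-c[0],Y-c[1])>80); t=W[pd].mean(0)[:2]-c; print('ped',pd.sum(),np.hypot(*t),np.degrees(np.arctan2(t[1],t[0])),cv2.minAreaRect(W[near&(Z>88)&(Z<103)&(np.hypot(X-c[0],Y-c[1])>95)][:,:2].astype(np.float32)))
    b=near&(abs(Z-25)<4)
    P=W[b];P=P[np.hypot(*(P[:,:2]-c).T)>80];h=cv2.convexHull(P[:,:2].astype(np.float32))[:,0];print('base',cv2.minEnclosingCircle(h))
p=np.load("top0.npz")['p'];s=np.load("side0.npz")['p']
a=cv2.resize(p[140:240,180:300],None,fx=5,fy=5,interpolation=cv2.INTER_CUBIC)
cv2.imwrite("pics/topz.png",a[:,:,::-1])
a=cv2.resize(s[200:320,180:320],None,fx=5,fy=5,interpolation=cv2.INTER_CUBIC)
cv2.imwrite("pics/sidez.png",a[:,:,::-1])
E
python3 m.py
```

```text
white [547.8 215.8] (array([ 521.3, -945.5]), np.float64(154.99504597815007))
white [389.5 214.3] (array([ 530.3, -424.8]), np.float64(397.0738707222612))
amber [399 209   5   5  11] [400.6 211.2] [ 533.8 -444.3   33.9] [ 532.8 -441.3   44. ] [31.9 33.9 35.9]
amber [335 212   8   6  23] [338.2 214.7] [ 516.2 -236.8   43.5] [ 516.2 -236.7   44. ] [39.7 43.3 49.1]
amber [145 240   8  22 104] [148.1 250.6] [383.3 388.   21.8] [383.5 380.8  44. ] [17.9 21.7 26.8]
amber [417 266  10  10  53] [421.5 270.3] [ 343.1 -502.2   58.6] [ 342.4 -507.3   44. ] [55.3 58.6 63.9]
rim 99 [591.8  98.1] 102.54589095172463 86.13223365370591
tab 82 [622.3 158.8 125. ] ((623.1588745117188, 160.01524353027344), (13.60099983215332, 48.988975524902344), 61.40379333496094) ((623.188720703125, 160.0810546875), (13.464875221252441, 48.943687438964844), 60.869171142578125)
tab rel 67.9267352601144 63.3175388602869
ped 268 100.99915864594225 63.52233840589355 ((611.2229614257812, 102.28617858886719), (247.94546508789062, 109.35041809082031), 59.82469177246094)
base ((574.2807006835938, 64.00255584716797), 94.482482
[... 497 characters left out ...]
.9 -229.5   36.9] [ 512.1 -221.3   44. ] [24.1 39.4 46.1]
amber [280 370  33  20 344] [296.1 380. ] [379.8 393.2  19.6] [376.4 407.2  44. ] [13.  19.8 24.2]
rim 64 [605.8 142. ] 52.75388618777092 88.25960540096058
tab 132 [620.7 166.4 122.3] ((623.5358276367188, 164.0176239013672), (15.420845985412598, 55.061336517333984), 61.22745132446289) ((621.9751586914062, 163.47003173828125), (12.842806816101074, 53.09423065185547), 64.22247314453125)
tab rel 28.579420466105606 58.618561242860466
ped 98 83.20731795823978 55.18128731986739 ((676.830322265625, 207.28158569335938), (4.901010036468506, 5.983794689178467), 66.15907287597656)
base ((591.4181518554688, 102.17813873291016), 133.5395965576172)
```

```bash
cat > m2.py <<'E'
from h import *
import sys
from scipy.optimize import least_squares
np.set_printoptions(precision=1,suppress=True)
k=sys.argv[1] if len(sys.argv)>1 else '0'
for n in("top","side"):
    z=np.load(n+k+".npz");p=z['p'];d=z['d'];W=cloud(n,d)
    X,Y,Z=W[...,0],W[...,1],W[...,2]
    c=np.array([574.,64.])
    for _ in range(5):
        r=np.hypot(X-c[0],Y-c[1]);m=(d>0)&(abs(Z-85)<5)&(abs(r-73)<(12 if _<2 else 6))
        P=W[m][:,:2]; f=least_squares(lambda c:np.hypot(*(P-c).T)-73,c,loss='soft_l1'); c=f.x
    print(n,'rim c',c,len(P),'free',circ(P),'rms',np.sqrt((f.fun**2).mean()))
    r=np.hypot(X-c[0],Y-c[1])
    T=W[(d>0)&(Z>122)&(Z<134)&(r<170)&(r>80)]
    t=np.array(cv2.minAreaRect(T[:,:2].astype(np.float32))[0])-c;print('tab top',np.array(t)+c,np.hypot(*t),np.degrees(np.arctan2(t[1],t[0])))
    A=W[(d>0)&(Z>88)&(Z<106)&(r>95)&(r<185)]
    R=cv2.minAreaRect(A[:,:2].astype(np.float32)); t=np.array(R[0])-c;print('ped',R,np.hypot(*t),np.degrees(np.arctan2(t[1],t[0])))
E
python3 m2.py
```

```text
top rim c [574.4  64.3] 167 free (array([574.4,  64.3]), np.float64(72.6452509175079)) rms 1.3256534842018795
tab top [623.2 160.1] 107.43947101035454 63.004665609792596
ped ((634.2890014648438, 181.87709045410156), (83.60525512695312, 65.90290832519531), 63.04011917114258) 131.8993034267485 63.00587270257831
side rim c [573.3  68.5] 232 free (array([573.3,  68.3]), np.float64(72.56127185041547)) rms 1.8014705957545853
tab top [623.1 163.3] 107.10651933267555 62.27064627439634
ped ((633.7374267578125, 185.93824768066406), (82.93241882324219, 71.19043731689453), 63.61376953125) 132.09841371056638 62.77130555996367
```

View pics/topz.png

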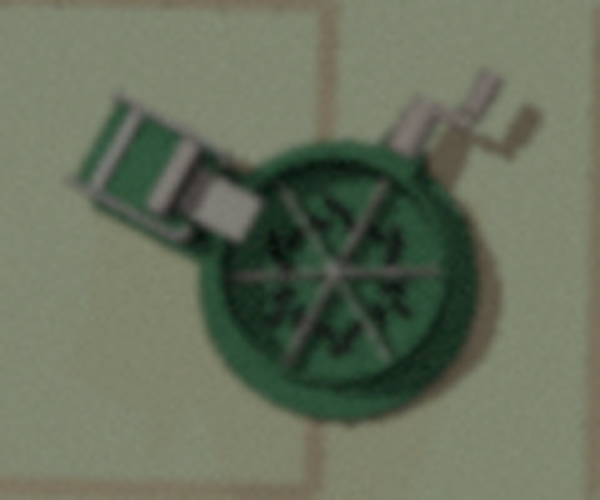

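View pics/sidez.png

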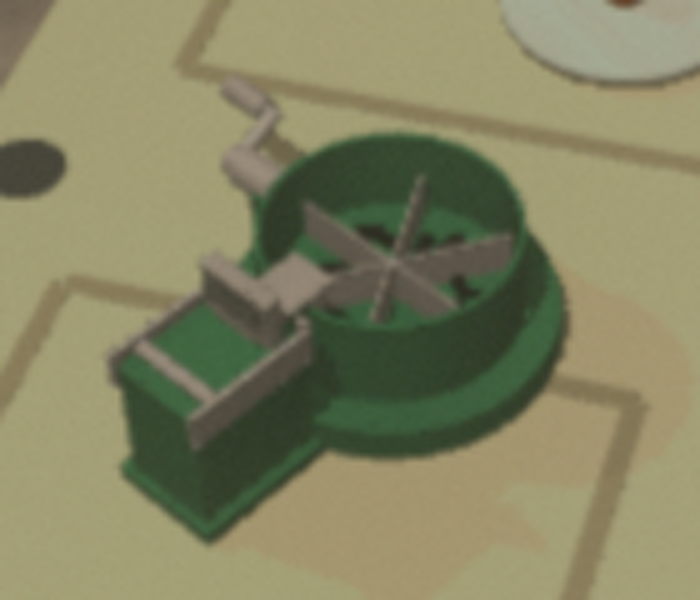

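```bash
cat > plan.py <<'E'
import numpy as np
def delta(cur,yawc,tgt,yawt):
    R=np.array([[np.cos(yawc),np.sin(yawc),0],[np.sin(yawc),-np.cos(yawc),0],[0,0,-1]])
    d=R.T@(np.array(tgt)-cur); t=-(yawt-yawc); t=(t+np.pi/2)%np.pi-np.pi/2
    print('lin',d.round(1),'dist',np.linalg.norm(d).round(1),'turn',round(t,4))
C=np.array([574,66.4]);a=np.radians(63);U=np.array([np.cos(a),np.sin(a)])
def rad(r): return C+r*U
YC=a+np.pi/2  # tool y along carousel y
E
python3 - <<'E'
from plan import *
delta([139.9,609.15,292.26],2.9158,[*rad(83),240],YC)
E
```

```text
lin [-564.8 -351.3   52.3] dist 667.1 turn 0.2454
```

Emit:
play_rows(
  hand=0,
  targets=[
    {"linear": [-17,-10.5,0],"turn": 0.01},
    {"linear": [-51,-32,2],"turn": 0.03},
    {"linear": [-96,-60,5],"turn": 0.05},
    {"linear": [-147,-91,10],"turn": 0.07},
    {"linear": [-198,-123,15],"turn": 0.1},
    {"linear": [-249,-155,20],"turn": 0.12},
    {"linear": [-299,-186,25],"turn": 0.14},
    {"linear": [-350,-218,30],"turn": 0.16},
    {"linear": [-401,-249,35],"turn": 0.18},
    {"linear": [-452,-281,40],"turn": 0.2},
    {"linear": [-497,-309,45],"turn": 0.22},
    {"linear": [-531,-330,48],"turn": 0.235},
    {"linear": [-554,-344,51],"turn": 0.243},
    {"linear": [-565,-351,52],"turn": 0.2454},
    {"linear": [-565,-351,52],"turn": 0.2454},
  ],
)

```text
t: 1.98
eef_pos: [611.8, 140.5, 240.1]
tcp_rot: [-3.141, -0.0, 2.67]
ft_force: [-0.4, 0.9, -1.8]
opening: 0.005
```

```bash
cat > snap.py <<'E'
import sys
from h import *
np.set_printoptions(precision=2,suppress=True)
k=sys.argv[1]
s=env.state();print({q:s[q] for q in('t','eef_pos','tcp_rot','ft_force','opening','joints')})
for n in sys.argv[2:]:
    p,d=env.read_camera(n);np.savez(n+k+".npz",p=p,d=d);cv2.imwrite(f"pics/{n}{k}.png",p[:,:,::-1])
    y0,x0=(120,160) if n=='top' else (170,160)
    cv2.imwrite(f"pics/{n}{k}z.png",cv2.resize(p[y0:y0+130,x0:x0+200],None,fx=4,fy=4,interpolation=cv2.INTER_CUBIC)[:,:,::-1])
E
python3 snap.py 1 side
python3 - <<'E'
from plan import *
from cell import env
p=env.state()['eef_pos'];print(p-np.array([*rad(83),240]),(p[:2]-C)@U)
E
```

```text
{'t': 1.975, 'eef_pos': array([611.82, 140.45, 240.09]), 'tcp_rot': array([-3.14, -0.  ,  2.67]), 'ft_force': array([-0.38,  0.93, -1.76]), 'opening': 0.005025504655529292, 'joints': array([ 0.12,  0.55,  1.61,  0.  ,  0.99, -0.98])}
[-0.20260377  0.70047092  0.2500218 ] 83.53214397358575
```

View pics/side1z.png

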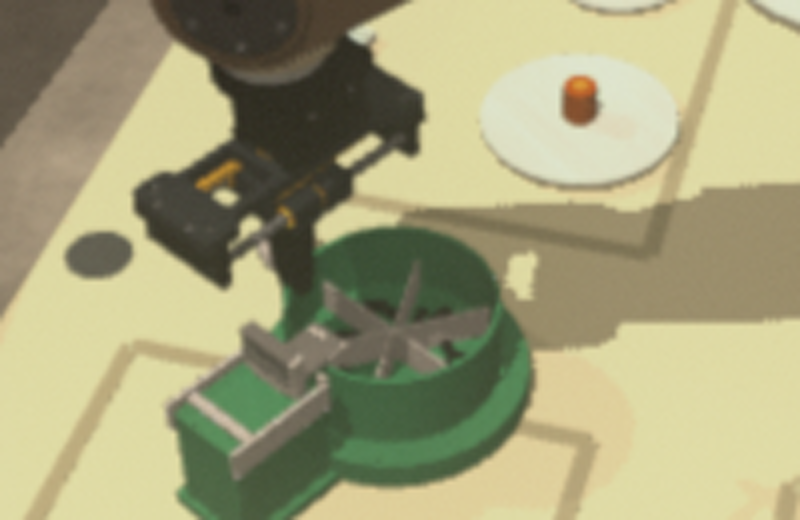

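Emit:
play_rows(
  targets=[
    {"linear": [0,0,12]},
    {"linear": [0,0,30]},
    {"linear": [0,0,46]},
    {"linear": [0,0,53]},
    {"linear": [0,0,54]},
    {"linear": [0,4,54]},
    {"linear": [0,9,54]},
    {"linear": [0,14,54]},
    {"linear": [0,19,54]},
    {"linear": [0,24,54]},
    {"linear": [0,29,54]},
    {"linear": [0,34,54]},
    {"linear": [0,37,54]},
    {"linear": [0,39,54]},
    {"linear": [0,39,54]},
  ],
)

```text
validation failed for argument at $.ta...
```

Emit:
play_rows(
  targets=[
    {"linear": [0,0,12],"turn": 0},
    {"linear": [0,0,30],"turn": 0},
    {"linear": [0,0,46],"turn": 0},
    {"linear": [0,0,53],"turn": 0},
    {"linear": [0,0,54],"turn": 0},
    {"linear": [0,4,54],"turn": 0},
    {"linear": [0,9,54],"turn": 0},
    {"linear": [0,14,54],"turn": 0},
    {"linear": [0,19,54],"turn": 0},
    {"linear": [0,24,54],"turn": 0},
    {"linear": [0,29,54],"turn": 0},
    {"linear": [0,34,54],"turn": 0},
    {"linear": [0,37,54],"turn": 0},
    {"linear": [0,39,54],"turn": 0},
    {"linear": [0,39,54],"turn": 0},
  ],
)

```text
t: 3.9
eef_pos: [629.7, 175.6, 186.1]
tcp_rot: [3.141, -0.0, 2.67]
ft_force: [0.1, -0.4, 0.1]
opening: 0.004
```

Emit:
play_rows(
  targets=[
    {"linear": [0,1,0],"turn": 0},
    {"linear": [0,2,0],"turn": 0},
    {"linear": [0,3,0],"turn": 0},
  ],
)

```text
t: 4.28
eef_pos: [631.0, 177.9, 186.1]
tcp_rot: [-3.141, -0.0, 2.67]
ft_force: [-1.5, -2.6, 1.1]
opening: 0.006
```

```bash
python3 snap.py 2 side top
```

```text
{'t': 4.275, 'eef_pos': array([630.97, 177.94, 186.11]), 'tcp_rot': array([-3.14, -0.  ,  2.67]), 'ft_force': array([-1.55, -2.57,  1.06]), 'opening': 0.006130363106870881, 'joints': array([ 0.17,  0.65,  1.58,  0.  ,  0.91, -0.93])}
```

View pics/side2z.png

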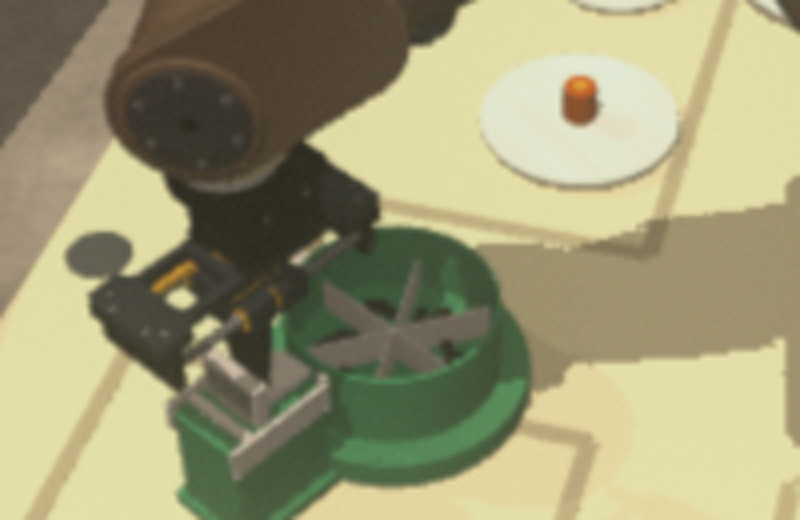

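Emit:
play_rows(
  targets=[
    {"linear": [0,1,0],"turn": 0},
    {"linear": [0,2,0],"turn": 0},
    {"linear": [0,2,0],"turn": 0},
  ],
)

```text
t: 4.75
eef_pos: [631.9, 179.9, 186.1]
tcp_rot: [3.142, -0.0, 2.67]
ft_force: [-1.0, -1.6, -0.8]
opening: 0.003
```

Emit:
play_rows(
  targets=[
    {"linear": [0,1,0],"turn": 0},
    {"linear": [0,2,0],"turn": 0},
    {"linear": [0,3,0],"turn": 0},
  ],
)

```text
t: 5.12
eef_pos: [632.7, 181.2, 186.1]
tcp_rot: [-3.138, -0.001, 2.671]
ft_force: [-7.2, -15.0, 3.7]
opening: 0.005
```

Emit:
play_rows(
  targets=[
    {"linear": [0,1,0],"turn": 0},
    {"linear": [0,1,0],"turn": 0},
    {"linear": [0,-4,0],"turn": 0},
    {"linear": [0,-10,0],"turn": 0},
    {"linear": [0,-12,-20],"turn": 0},
    {"linear": [0,-12,-60],"turn": 0},
    {"linear": [0,-12,-100],"turn": 0},
    {"linear": [0,-60,-120],"turn": 0},
    {"linear": [0,-115,-120],"turn": 0},
    {"linear": [0,-170,-120],"turn": 0},
    {"linear": [0,-225,-120],"turn": 0},
    {"linear": [0,-270,-120],"turn": 0},
    {"linear": [0,-290,-120],"turn": 0},
    {"linear": [0,-300,-120],"turn": 0},
    {"linear": [0,-300,-120],"turn": 0},
  ],
  hand=80,
)

```text
t: 7.0
eef_pos: [497.4, -84.9, 306.4]
tcp_rot: [3.141, 0.001, 2.67]
ft_force: [-0.1, -0.7, 0.6]
opening: 0.839
```

```bash
python3 snap.py 3 side top; python3 m2.py 3;  python3 - <<'E'
from h import *
np.set_printoptions(precision=1,suppress=True)
for n in("top","side"):
    z=np.load(n+"3.npz");p=z['p'];d=z['d'];W=cloud(n,d);X,Y,Z=W[...,0],W[...,1],W[...,2]
    m=(d>0)&(abs(X-516)<110)&(abs(Y+237)<110)&(Z>6)&(Z<18)
    m=cv2.morphologyEx(m.astype(np.uint8),cv2.MORPH_OPEN,np.ones((3,3)))
    c=max(cv2.findContours(m,cv2.RETR_EXTERNAL,cv2.CHAIN_APPROX_NONE)[0],key=cv2.contourArea)
    P=np.array([ray(n,u,v,12) for u,v in c[:,0]]); print(n,'cover',circ(P))
    m=(d>0)&(abs(X-516)<25)&(abs(Y+237)<25)&(Z>40)&(Z<50); print('knob top',m.sum(),W[m].mean(0))
E
```

```text
{'t': 7.0, 'eef_pos': array([497.39, -84.87, 306.4 ]), 'tcp_rot': array([3.14, 0.  , 2.67]), 'ft_force': array([-0.11, -0.73,  0.58]), 'opening': 0.838782793792516, 'joints': array([-0.3 ,  0.3 ,  1.83,  0.  ,  1.01, -1.4 ])}
top rim c [574.3  64. ] 154 free (array([574.4,  64.2]), np.float64(72.58038689147546)) rms 1.3520532159069583
tab top [639.3 191.3] 142.93863842157788 62.987078990963624
ped ((634.5220947265625, 181.74798583984375), (83.71879577636719, 66.26454162597656), 62.9243278503418) 132.2316987169268 62.92702826871884
side rim c [573.4  68.2] 249 free (array([573.5,  68.3]), np.float64(72.59894377971489)) rms 2.0278948559067818
tab top [638.2 195.2] 142.57542890836018 62.95865699747679
ped ((633.2990112304688, 186.69967651367188), (83.07184600830078, 69.74887084960938), 62.5527458190918) 132.7285419243548 63.1870701562021
top cover (array([ 514.5, -255.5]), np.float64(61.10924165357013))
knob top 54 [ 516.8 -239.8   44.1]
side cover (array([ 514.6, -236.5]), np.float64(76.5000180009743))
knob top 40 [ 515.1 -235.3   44.2]
```

View pics/side3z.png

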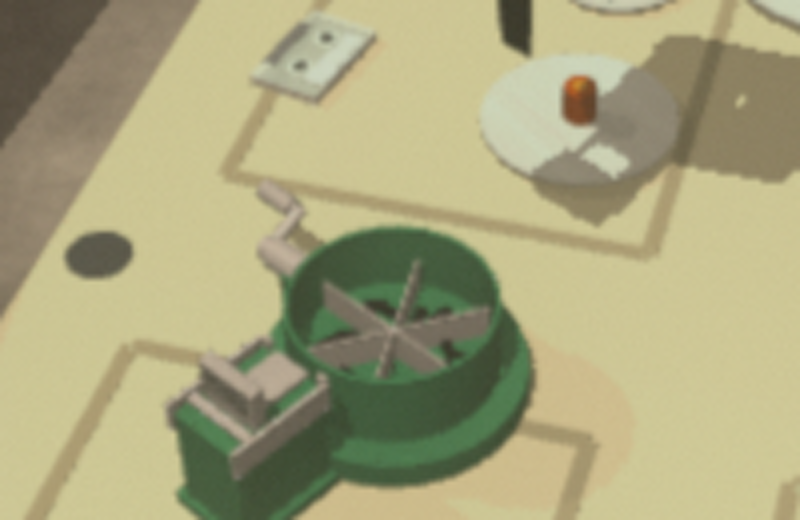

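View pics/top3z.png

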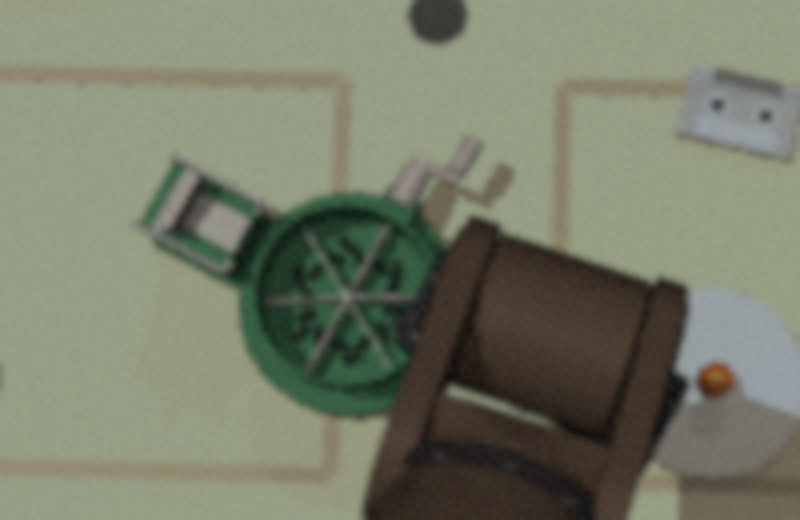

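Run:
```python
from plan import *
delta([497.4,-84.9,306.4],2.67,[516,-237.4,94],2.67)
```

```text
lin [ -85.9 -127.4  212.4] dist 262.1 turn 0.0
```

Emit:
play_rows(
  targets=[
    {"linear": [-12,-18,5],"turn": 0},
    {"linear": [-36,-54,20],"turn": 0},
    {"linear": [-62,-92,50],"turn": 0},
    {"linear": [-80,-118,85],"turn": 0},
    {"linear": [-86,-127,125],"turn": 0},
    {"linear": [-86,-127,155],"turn": 0},
    {"linear": [-86,-127,172],"turn": 0},
    {"linear": [-86,-127,180],"turn": 0},
    {"linear": [-86,-127,182],"turn": 0},
    {"linear": [-86,-127,182],"turn": 0},
  ],
)

```text
t: 8.35
eef_pos: [516.5, -237.0, 125.0]
tcp_rot: [3.142, 0.001, 2.671]
ft_force: [0.3, 0.5, 0.7]
opening: 0.841
```

```bash
python3 snap.py 4 side
```

```text
{'t': 8.35, 'eef_pos': array([ 516.47, -237.03,  124.97]), 'tcp_rot': array([3.14, 0.  , 2.67]), 'ft_force': array([0.33, 0.52, 0.66]), 'opening': 0.8410337185577432, 'joints': array([-0.55,  0.63,  1.85,  0.  ,  0.66, -1.65])}
```

View pics/side4z.png

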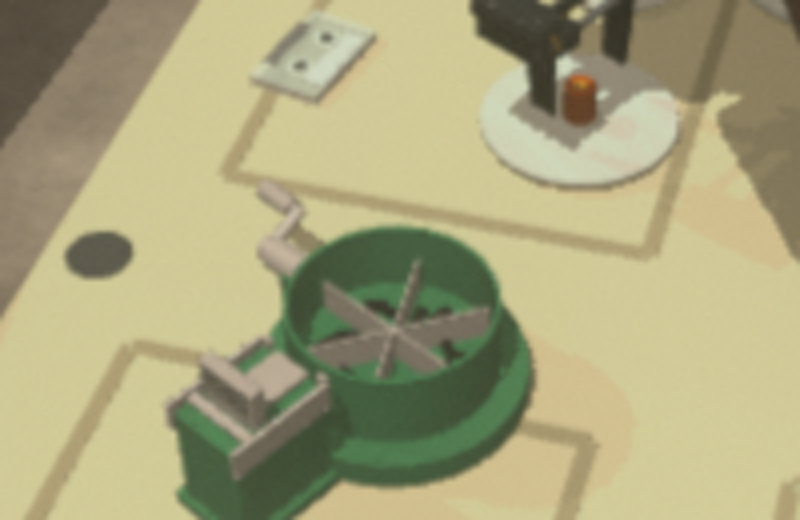

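Fingers straddle the knob (knob at about (304,194) full-frame) with room on both sides. I'll lower 31 mm and close.

Emit:
play_rows(
  targets=[
    {"linear": [0,0,10],"turn": 0},
    {"linear": [0,0,20],"turn": 0},
    {"linear": [0,0,27],"turn": 0},
    {"linear": [0,0,30.5],"turn": 0},
    {"linear": [0,0,30.5],"turn": 0},
  ],
)

```text
t: 9.02
eef_pos: [516.1, -237.0, 93.4]
tcp_rot: [3.141, -0.001, 2.67]
ft_force: [1.0, -0.6, 0.9]
opening: 0.837
```

Emit:
play_rows(
  hand=20,
  targets=[
    {"linear": [0,0,0],"turn": 0},
    {"linear": [0,0,0],"turn": 0},
    {"linear": [0,0,0],"turn": 0},
    {"linear": [0,0,0],"turn": 0},
    {"linear": [0,0,0],"turn": 0},
    {"linear": [0,0,0],"turn": 0},
    {"linear": [0,0,0],"turn": 0},
    {"linear": [0,0,0],"turn": 0},
  ],
)

```text
t: 10.02
eef_pos: [516.1, -237.1, 93.7]
tcp_rot: [3.142, 0.0, 2.67]
ft_force: [-0.9, 0.1, 1.1]
opening: 0.291
```

Run:
```python
from plan import *
delta([516.1,-237.1,93.7],2.67,[574,66.3,230],2.67)
```

```text
lin [  86.3  296.6 -136.3] dist 337.6 turn 0.0
```

Emit:
play_rows(
  targets=[
    {"linear": [0,0,-3],"turn": 0},
    {"linear": [0,0,-10],"turn": 0},
    {"linear": [0,0,-25],"turn": 0},
    {"linear": [0,0,-45],"turn": 0},
  ],
)

```text
t: 10.52
eef_pos: [516.1, -237.0, 139.8]
tcp_rot: [3.141, -0.0, 2.67]
ft_force: [-0.9, -0.0, -2.7]
opening: 0.287
```

Emit:
play_rows(
  targets=[
    {"linear": [0,0,-10],"turn": 0},
    {"linear": [2,7,-30],"turn": 0},
    {"linear": [7,24,-55],"turn": 0},
    {"linear": [15,50,-78],"turn": 0},
    {"linear": [25,85,-91],"turn": 0},
    {"linear": [37,125,-91],"turn": 0},
    {"linear": [48,165,-91],"turn": 0},
    {"linear": [60,205,-91],"turn": 0},
    {"linear": [70,240,-91],"turn": 0},
    {"linear": [78,268,-91],"turn": 0},
    {"linear": [83.5,287,-91],"turn": 0},
    {"linear": [86,295.5,-91],"turn": 0},
    {"linear": [86.5,296.5,-91],"turn": 0},
    {"linear": [86.5,296.5,-91],"turn": 0},
    {"linear": [86.5,296.5,-91],"turn": 0},
  ],
)

```text
t: 12.4
eef_pos: [573.6, 65.7, 229.7]
tcp_rot: [-3.142, -0.0, 2.669]
ft_force: [-0.4, -0.6, -2.4]
opening: 0.289
```

```bash
python3 snap.py 5 side top
python3 - <<'E'
from h import *
np.set_printoptions(precision=1,suppress=True)
for n in("top","side"):
    z=np.load(n+"5.npz");p=z['p'];d=z['d'];W=cloud(n,d);X,Y,Z=W[...,0],W[...,1],W[...,2]
    m=(d>0)&(np.hypot(X-574,Y-66)<95)&(Z>130)&(Z<165);P=W[m]
    print(n,m.sum(),np.percentile(P[:,2],[5,25,50,75,95]))
E
```

```text
{'t': 12.4, 'eef_pos': array([573.61,  65.7 , 229.74]), 'tcp_rot': array([-3.14, -0.  ,  2.67]), 'ft_force': array([-0.4 , -0.61, -2.44]), 'opening': 0.288689644972038, 'joints': array([-0.  ,  0.49,  1.75,  0.  ,  0.9 , -1.1 ])}
top 75 [143.7 146.1 148.3 149.7 152.6]
side 1539 [143.7 145.7 147.  148.6 151.5]
```

View pics/side5z.png

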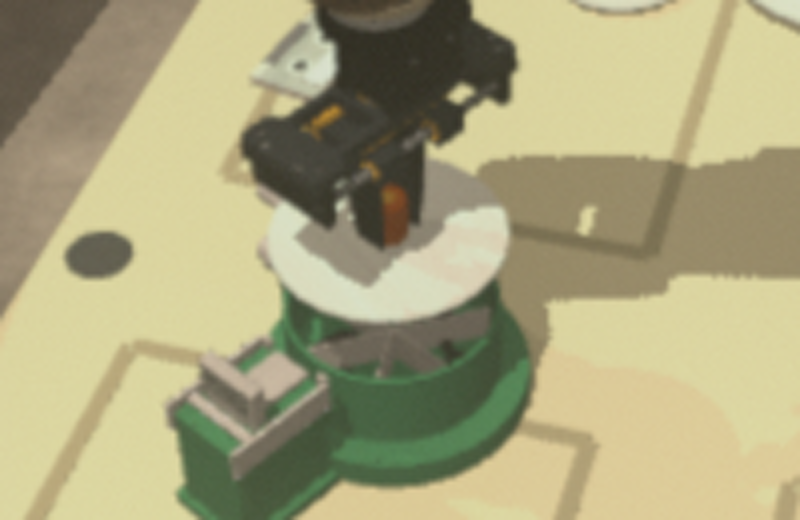

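View pics/top5z.png

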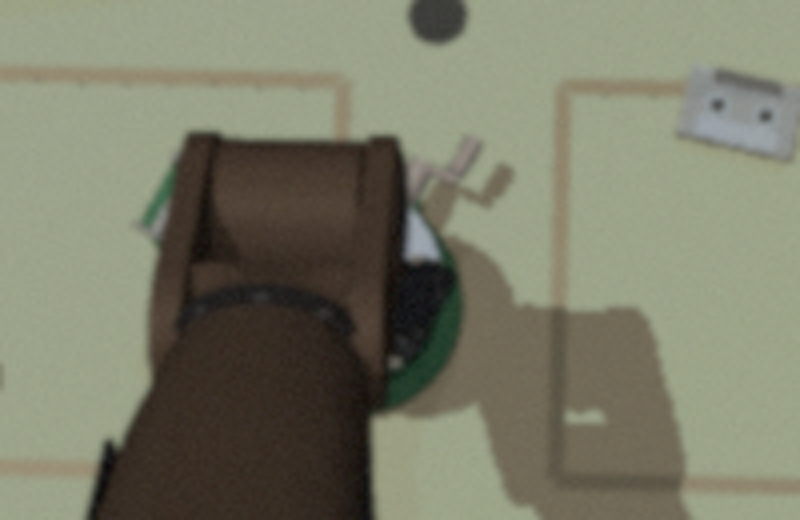

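```bash
cat > disc.py <<'E'
from h import *
import sys
from scipy.optimize import least_squares
np.set_printoptions(precision=1,suppress=True)
def disc(n,k,zt,c0):
    z=np.load(n+k+".npz");p=z['p'];d=z['d'];W=cloud(n,d);X,Y,Z=W[...,0],W[...,1],W[...,2]
    m=((d>0)&(np.hypot(X-c0[0],Y-c0[1])<100)&(abs(Z-zt)<9)).astype(np.uint8)
    m=cv2.morphologyEx(m,cv2.MORPH_CLOSE,np.ones((3,3)))
    c=max(cv2.findContours(m,cv2.RETR_EXTERNAL,cv2.CHAIN_APPROX_NONE)[0],key=cv2.contourArea)[:,0]
    P=np.array([ray(n,u,v,zt) for u,v in c])[:,:2]
    r=np.hypot(*(P-c0).T);P=P[abs(r-80)<9]
    f=least_squares(lambda q:np.hypot(*(P-q[:2]).T)-q[2],[*c0,80],loss='soft_l1')
    pts=W[m>0]; A=np.c_[pts[:,:2]-c0,np.ones(len(pts))]; s=np.linalg.lstsq(A,pts[:,2],rcond=None)[0]
    ang=np.degrees(np.arctan2(*(P-f.x[:2]).T[::-1]))
    print(n,k,f.x,len(P),'arc',np.percentile(ang,[0,50,100]),'tilt deg',np.degrees(s[:2]),'z',s[2])
if __name__=="__main__":
    disc("side","0",12,np.array([515.5,-237])); disc("top","0",12,np.array([515.5,-237])); disc("side","5",148,np.array([574,67]))
E
python3 disc.py
```

```text
side 0 [ 514.1 -234.4   81.3] 150 arc [-178.     8.8  178.5] tilt deg [-8.9 38. ] z 6.865263645369425
top 0 [ 516.8 -237.8   82.2] 180 arc [-179.8   10.1  177.8] tilt deg [-18.2  28.7] z 16.635231510968655
side 5 [573.   69.   78.6] 115 arc [-179.6   51.2  177.8] tilt deg [-19.5  37. ] z 134.1624157131185
```

Emit:
play_rows(
  targets=[
    {"linear": [0,0,6],"turn": 0},
    {"linear": [0,0,14],"turn": 0},
    {"linear": [0,0,23],"turn": 0},
    {"linear": [0,0,32],"turn": 0},
    {"linear": [0,0,39],"turn": 0},
    {"linear": [0,0,44],"turn": 0},
    {"linear": [0,0,48],"turn": 0},
    {"linear": [0,0,51],"turn": 0},
    {"linear": [0,0,53],"turn": 0},
    {"linear": [0,0,54.5],"turn": 0},
    {"linear": [0,0,56],"turn": 0},
    {"linear": [0,0,56],"turn": 0},
  ],
)

```text
t: 14.0
eef_pos: [573.6, 66.4, 173.7]
tcp_rot: [3.142, -0.0, 2.67]
ft_force: [-0.2, -0.9, -3.1]
opening: 0.287
```

Emit:
play_rows(
  targets=[
    {"linear": [0,0,0.7],"turn": 0},
    {"linear": [0,0,1.4],"turn": 0},
    {"linear": [0,0,2.1],"turn": 0},
    {"linear": [0,0,2.6],"turn": 0},
    {"linear": [0,0,2.6],"turn": 0},
  ],
)

```text
t: 14.62
eef_pos: [573.6, 66.4, 171.1]
tcp_rot: [3.142, -0.0, 2.67]
ft_force: [0.5, 0.6, -2.7]
opening: 0.289
```

Emit:
play_rows(
  targets=[
    {"linear": [0,0,0.5],"turn": 0},
    {"linear": [0,0,1.0],"turn": 0},
    {"linear": [0,0,1.5],"turn": 0},
    {"linear": [0,0,1.5],"turn": 0},
  ],
)

```text
t: 15.12
eef_pos: [573.7, 66.4, 170.7]
tcp_rot: [3.141, 0.001, 2.67]
ft_force: [-3.1, -0.3, 10.3]
opening: 0.292
```

```bash
python3 snap.py 6 side; python3 -c "
from disc import *
disc('side','6',89,np.array([574,67]))"
```

```text
{'t': 15.125, 'eef_pos': array([573.65,  66.4 , 170.69]), 'tcp_rot': array([3.14, 0.  , 2.67]), 'ft_force': array([-3.11, -0.29, 10.3 ]), 'opening': 0.2918033217602233, 'joints': array([ 0.  ,  0.57,  1.8 ,  0.  ,  0.77, -1.1 ])}
side 6 [573.4  69.7  78.9] 100 arc [-179.7   37.4  177.7] tilt deg [-24.   38.4] z 71.76611816948625
```

View pics/side6z.png

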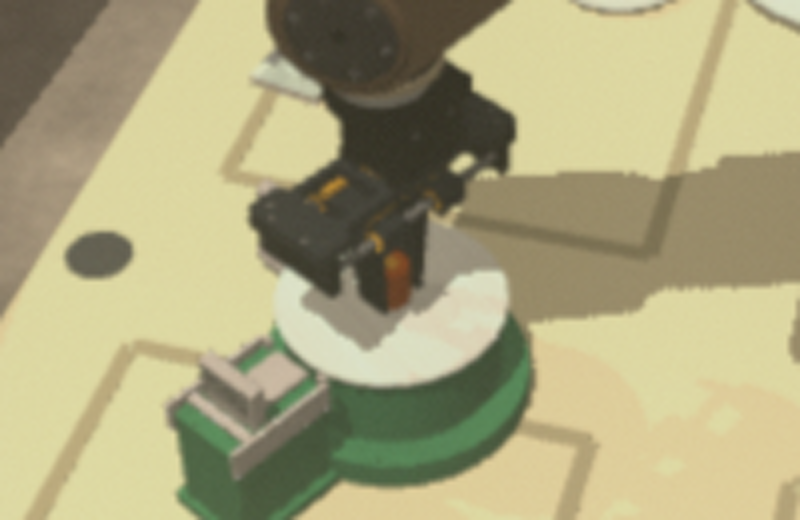

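Emit:
play_rows(
  hand=60,
  targets=[
    {"linear": [0,0,0],"turn": 0},
    {"linear": [0,0,0],"turn": 0},
    {"linear": [0,0,0],"turn": 0},
    {"linear": [0,0,0],"turn": 0},
    {"linear": [0,0,-3],"turn": 0},
    {"linear": [0,0,-12],"turn": 0},
    {"linear": [0,0,-30],"turn": 0},
    {"linear": [0,0,-55],"turn": 0},
    {"linear": [0,0,-85],"turn": 0},
    {"linear": [0,0,-90],"turn": 0},
  ],
)

```text
t: 16.42
eef_pos: [574.1, 66.4, 261.8]
tcp_rot: [3.14, 0.003, 2.67]
ft_force: [-0.1, 0.0, -0.3]
opening: 0.632
```

```bash
sed -i 's/pts=W\[m>0\]/pts=W[(m>0)\&(d>0)\&(abs(Z-zt)<9)]/' disc.py; python3 snap.py 7 side; python3 -c "
from disc import *
disc('side','7',89,np.array([574,67]))"
```

```text
{'t': 16.425, 'eef_pos': array([574.06,  66.45, 261.81]), 'tcp_rot': array([3.14, 0.  , 2.67]), 'ft_force': array([-0.15,  0.02, -0.26]), 'opening': 0.6318205383589413, 'joints': array([ 0.  ,  0.46,  1.71,  0.  ,  0.97, -1.1 ])}
side 7 [573.6  69.6  78.9] 137 arc [-179.8   -6.1  177.6] tilt deg [0.1 0.4] z 88.18340508170424
```

View pics/side7z.png

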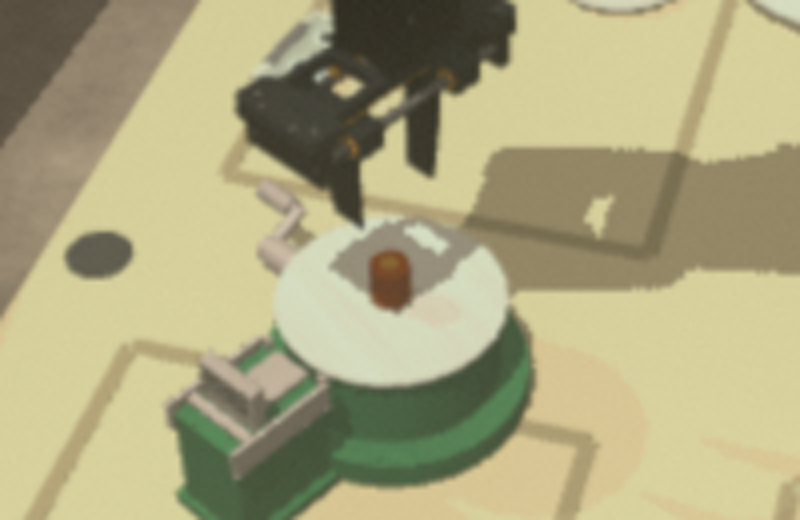

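Emit:
play_rows(
  hand=0,
  targets=[
    {"linear": [0,12,0],"turn": 0},
    {"linear": [0,40,0],"turn": 0},
    {"linear": [0,80,0],"turn": 0},
    {"linear": [0,120,0],"turn": 0},
    {"linear": [0,152,0],"turn": 0},
    {"linear": [0,172,0],"turn": 0},
    {"linear": [0,179,6],"turn": 0},
    {"linear": [0,180,25],"turn": 0},
    {"linear": [0,180,50],"turn": 0},
    {"linear": [0,180,67],"turn": 0},
    {"linear": [0,180,75],"turn": 0},
    {"linear": [0,180,75.5],"turn": 0},
    {"linear": [0,180,75.5],"turn": 0},
  ],
)

```text
t: 18.1
eef_pos: [655.6, 226.7, 184.8]
tcp_rot: [3.141, 0.001, 2.67]
ft_force: [-0.5, -0.5, 0.3]
opening: 0.004
```

```bash
python3 snap.py 8 side
```

```text
{'t': 18.1, 'eef_pos': array([655.62, 226.74, 184.84]), 'tcp_rot': array([3.14, 0.  , 2.67]), 'ft_force': array([-0.52, -0.54,  0.3 ]), 'opening': 0.0035451099428364, 'joints': array([ 0.24,  0.7 ,  1.48,  0.  ,  0.97, -0.86])}
```

View pics/side8z.png

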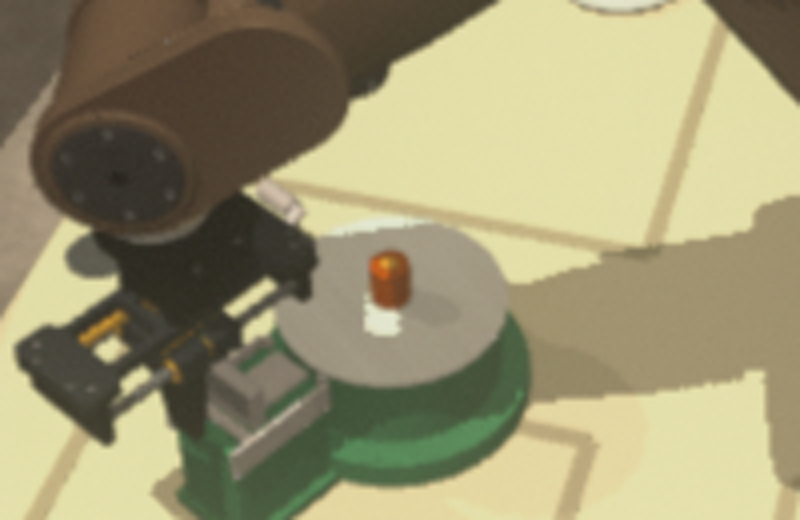

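Emit:
play_rows(
  targets=[
    {"linear": [0,-4,0],"turn": 0},
    {"linear": [0,-8,0],"turn": 0},
    {"linear": [0,-12,0],"turn": 0},
    {"linear": [0,-16,0],"turn": 0},
    {"linear": [0,-20,0],"turn": 0},
    {"linear": [0,-24,0],"turn": 0},
    {"linear": [0,-28,0],"turn": 0},
    {"linear": [0,-32,0],"turn": 0},
    {"linear": [0,-36,0],"turn": 0},
    {"linear": [0,-40,0],"turn": 0},
    {"linear": [0,-44,0],"turn": 0},
    {"linear": [0,-48,0],"turn": 0},
    {"linear": [0,-51,0],"turn": 0},
    {"linear": [0,-54,0],"turn": 0},
    {"linear": [0,-56,0],"turn": 0},
  ],
)

```text
t: 20.02
eef_pos: [629.9, 176.7, 184.2]
tcp_rot: [3.141, 0.0, 2.67]
ft_force: [1.9, 1.9, -1.0]
opening: 0.005
```

Emit:
play_rows(
  targets=[
    {"linear": [0,-1,0],"turn": 0},
    {"linear": [0,-2,0],"turn": 0},
    {"linear": [0,-3,0],"turn": 0},
  ],
)

```text
t: 20.4
eef_pos: [628.6, 174.2, 184.2]
tcp_rot: [3.141, 0.0, 2.67]
ft_force: [1.6, 2.4, -1.4]
opening: 0.009
```

Emit:
play_rows(
  targets=[
    {"linear": [0,-1,0],"turn": 0},
    {"linear": [0,-2,0],"turn": 0},
    {"linear": [0,-3,0],"turn": 0},
  ],
)

```text
t: 20.78
eef_pos: [627.2, 171.5, 184.2]
tcp_rot: [3.141, 0.0, 2.67]
ft_force: [2.0, 2.9, 0.1]
opening: 0.002
```

Emit:
play_rows(
  targets=[
    {"linear": [0,-1,0],"turn": 0},
    {"linear": [0,-2,0],"turn": 0},
  ],
)

```text
t: 21.02
eef_pos: [626.3, 169.7, 184.2]
tcp_rot: [3.141, 0.0, 2.67]
ft_force: [1.9, 3.0, 0.4]
opening: -0.002
```

Emit:
play_rows(
  targets=[
    {"linear": [0,-1,0],"turn": 0},
    {"linear": [0,-2,0],"turn": 0},
    {"linear": [0,-3,0],"turn": 0},
  ],
)

```text
t: 21.4
eef_pos: [624.9, 167.0, 184.2]
tcp_rot: [3.141, 0.0, 2.67]
ft_force: [2.0, 2.4, -0.4]
opening: 0.004
```

```bash
python3 snap.py 9 side
```

```text
{'t': 21.4, 'eef_pos': array([624.93, 167.  , 184.16]), 'tcp_rot': array([3.14, 0.  , 2.67]), 'ft_force': array([ 2.03,  2.41, -0.44]), 'opening': 0.003601436492967731, 'joints': array([ 0.16,  0.64,  1.61,  0.  ,  0.9 , -0.94])}
```

View pics/side9z.png

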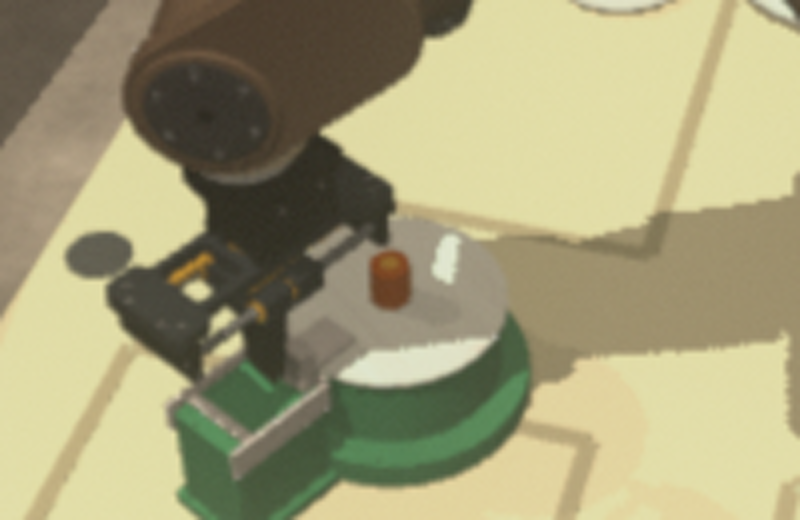

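Emit:
play_rows(
  targets=[
    {"linear": [0,-1,0],"turn": 0},
    {"linear": [0,-2,0],"turn": 0},
  ],
)

```text
t: 21.7
eef_pos: [624.3, 165.7, 184.2]
tcp_rot: [3.14, 0.0, 2.67]
ft_force: [5.4, 9.3, -2.2]
opening: 0.003
```

Emit:
play_rows(
  targets=[
    {"linear": [0,-1,0],"turn": 0},
    {"linear": [0,-2,0],"turn": 0},
  ],
)

```text
t: 21.95
eef_pos: [624.0, 165.3, 184.3]
tcp_rot: [3.137, 0.002, 2.67]
ft_force: [9.0, 18.6, -5.1]
opening: 0.004
```

Emit:
play_rows(
  targets=[
    {"linear": [0,0,0],"turn": 0},
    {"linear": [0,0,0],"turn": 0},
    {"linear": [0,3,0],"turn": 0},
    {"linear": [0,12,0],"turn": 0},
    {"linear": [0,25,-10],"turn": 0},
    {"linear": [0,35,-40],"turn": 0},
    {"linear": [0,40,-85],"turn": 0},
    {"linear": [0,60,-120],"turn": 0},
    {"linear": [0,100,-140],"turn": 0},
    {"linear": [0,150,-145],"turn": 0},
    {"linear": [0,190,-145],"turn": 0},
    {"linear": [0,200,-145],"turn": 0},
    {"linear": [0,200,-145],"turn": 0},
  ],
)

```text
t: 23.58
eef_pos: [713.7, 341.9, 328.9]
tcp_rot: [-3.141, -0.0, 2.671]
ft_force: [-0.9, -0.1, 0.3]
opening: 0.003
```

```bash
python3 snap.py 10 side top
python3 - <<'E'
from disc import *
disc('side','10',89,np.array([574,67])); disc('top','10',89,np.array([574,65]))
for n,c in(("top",[574.4,64.1]),("side",[573.4,68.3])):
    z=np.load(n+"10.npz");d=z['d'];W=cloud(n,d);Z=W[...,2];r=np.hypot(W[...,0]-c[0],W[...,1]-c[1])
    T=W[(d>0)&(Z>122)&(Z<134)&(r<170)&(r>80)]
    t=np.array(cv2.minAreaRect(T[:,:2].astype(np.float32))[0])-c;print('tab',n,np.hypot(*t),np.degrees(np.arctan2(t[1],t[0])))
E
```

```text
{'t': 23.575, 'eef_pos': array([713.7 , 341.92, 328.88]), 'tcp_rot': array([-3.14, -0.  ,  2.67]), 'ft_force': array([-0.93, -0.11,  0.26]), 'opening': 0.00274136111228054, 'joints': array([ 0.36,  0.73,  1.01, -0.  ,  1.4 , -0.74])}
side 10 [573.4  69.6  79. ] 140 arc [-179.8   -1.5  177.6] tilt deg [0.3 0.6] z 88.35675631392066
top 10 [575.2  65.   78.3] 136 arc [-179.8   -4.7  177.9] tilt deg [0.5 0.7] z 89.26433294606701
tab top 97.72727516355584 62.86970984857353
tab side 97.67108488095128 62.75596656185916
```

View pics/side10z.png

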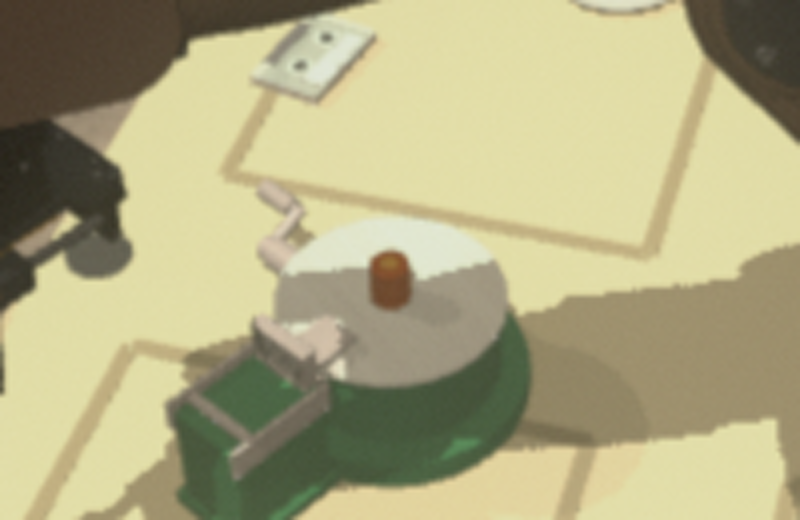

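View pics/top10z.png

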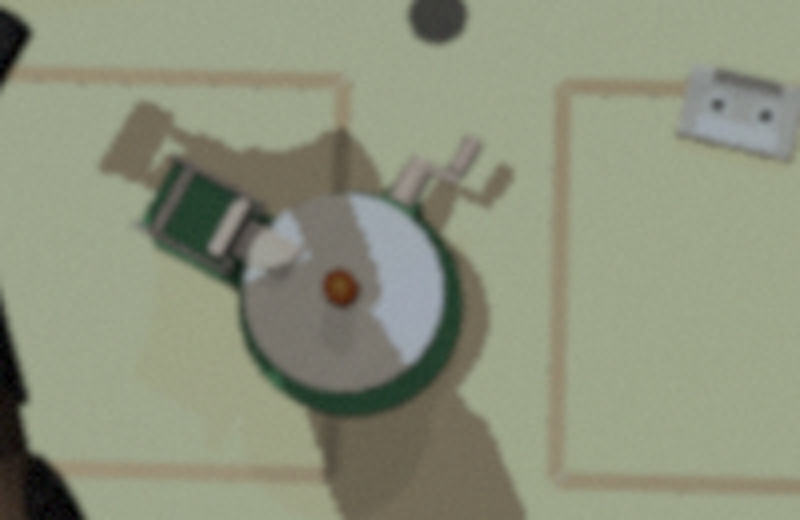

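The tab is 97.7 mm from the drum's axis in both views, against a nominal 98 mm when locked. The tongue lies over the flange, the cover is level at its seated height, and the arm is clear, so I'm handing the job in.

```bash
python3 -c "
from cell import env
print(env.job_done())"
```

```text
the job is handed in; nothing more can be done
None
```

The carousel is closed up and the job is handed in at about 23.7 s of the 59 s allowed. I pushed the lock slide out to its end stop, set the middle-sized cover on the rim and released it, then pushed the slide in to its inner stop.

- **Lock slide:** After the outward push the tab measured 142.6–142.9 mm from the drum's axis (nominal 143). After the inward push it measured 97.7 mm in both views (nominal 98). At both stops the force rose to 17–21 N against about 3 N while sliding.
- **Cover:** I lowered it in small steps until it touched with about 10 N, at the height expected for seated. Its top now reads 88.4 and 89.3 mm (nominal 89), with a measured tilt under about 1°. Its centre is within about 1.5 mm of the rim's centre in each view, and the tongue lies over the flange.
- **Disagreement between cameras:** The two views differ by about 4 mm in world y. I used their average and compared the cover with the rim in the side view before lowering.
- **Small slip:** I began opening the fingers for the next step while they were still beside the tab at the outer stop. The tab measured fully outward afterwards, so it did no harm that I could see.
- **Bystanders:** I did not go near the cassette, dental pick or nut driver. I did not measure their positions again at the end.

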